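# Find the release notch in the amplifier's edge strip and pop the hatch

### The job

Open the vented hatch of the valve amplifier by its hidden release: touch the sprung dark strip along the amplifier's front edge at its left end, by the white dot, and slide a fingertip lightly to the right along it, pressing it down only part of its travel and never onto its stop, until the fingertip drops into the notch. Then press the plate inside the notch fully down, so that the hatch pops up and stays up, and take the hand away. Do not pull on the hatch itself, and leave the loose things on the bench where they are.

Things in the scene. Friction and masses are not known exactly. Their poses are not given: they have to be found in the camera images.
- amp: Valve amplifier, fixed, blue chassis 240 (x) by 420 mm (y). Origin: centre of its underside, on the bench; z up, -x its front (to the robot), +y its left. Chassis 42 mm high under the strip. Strip ends run under grey cheeks 85 mm high (x -121 to -75 mm). Grey cans 137 mm high at the rear corners (x 22 to 108, |y| 116 to 204 mm), valves 102 mm high at x -30, y +-150 mm.
- strip_left (a point): Left end (by the white dot on the cheek) of the bare dark steel strip along the front edge, on the centre line of its flat top, 70 mm above the bench (amp x -100, y +110 mm). The strip is 30 mm wide and runs straight to strip_right. This point is fixed to the amplifier and does not sink with the strip.
- strip_right (a point): Right end of the bare strip, same height (amp x -100, y -110 mm). One notch, 46 mm long, is cut through the strip's whole width, open to front and back; its centre lies 90 to 180 mm right of strip_left, different each time. In it lies the release plate of the same steel, its top 12 mm below the strip's top.
- hatch: Flat vented aluminium hatch, 120 by 200 mm, 5 mm thick, its top 52 mm above the bench. Origin on its hinge line at its rear edge (62 mm behind the amplifier's origin); it extends to its -x. Level when shut; a linkage lifts its front edge as the release goes down, to a 0.3 rad tilt (about 35 mm at the front edge) at full travel.
- strip (a joint): How far the sprung strip is pressed down, m: 0 at rest, 0.008 on its stop. The whole strip sinks level wherever it is pressed; about 1.5 N starts it and 0.6 N more per mm. It springs back to 0 when the finger leaves it or drops into the notch.
- release (a joint): How far the release plate in the notch is pressed down, m: 0 at rest, 0.008 fully down (plate top then 50 mm above the bench). Takes about 6 to 12 N and stays where it is pushed (friction).
- capacitor: Loose aluminium can, 36 mm diameter, 65 mm high, standing on the bench beside the amplifier's left end. Origin: centre of its underside.
- spool: Loose yellow spool, 52 mm diameter, 50 mm high, standing on the bench beside the amplifier's right end. Origin: centre of its underside.
- screwdriver: Loose screwdriver with a green handle, 160 mm long, lying on the bench in front of the amplifier, roughly along y. Origin near its middle.

How it is judged:
By the outcome, as a careful person would: the job done as asked, in the order asked, and still so for the second after the job is handed in, with the robot touching nothing.
It also fails if it takes over 48 s, if anything falls off the work surface, if the arm or the gripper's body presses on something with over 40 N, if the wrist force passes 120 N, or if a joint passes its speed limit or range.

### The arm

A 6-joint arm with a two-finger parallel gripper is mounted at the origin on the work surface. World frame = base frame: x ahead of the robot, y to its left, z up, the work surface at z = 0. Lengths are in m, angles in rad, forces in N, time in s.
With the tool pointing down it reaches from about 0.35 to 0.975 m from the base axis. Payload 17.4 kg.
Tool frame: the origin (TCP) lies between the finger pads; the fingertips stand 19 mm ahead of it and the grasp point (between the pads) is the TCP; z points along the fingers, x is the direction in which the jaws open and shut, and the axes are right-handed (so a half turn about z gives the same grasp; the last joint's range is limited). The gripper opens to 85 mm and grips with 20 to 120 N. Pads are 22 mm wide; open, the fingers measure 114 mm over their backs; the gripper's body (76 mm by 85 mm) begins 54 mm behind the grasp point. The pads swing forward as they close: fully open they stand 13 mm farther back than shut.
Start: joints at [-1.251, 0.116, 1.442, -0, 1.584, -0.038], TCP at [0.236, -0.632, 0.25] pointing down, gripper open.
Joint ranges: [-2.83, 2.83], [-0.83, 2.19], [0.07, 2.5], [-1.14, 4.28], [0.01, 3], [-2.97, 2.97]. Speed limits (rad/s): [1.89, 1.89, 2.22, 3.14, 3.14, 3.14].

### API

Orientations are given as [roll, pitch, yaw] about the fixed x, y, z axes, in that order (R = Rz(yaw) Ry(pitch) Rx(roll)).
In Python, from cell import env gives the robot as it stands. The module is installed in compiled form; this text tells all that it offers.
- The arm moves only by the tool move_arm, never from a script. Its argument "targets" is a list of rows, each a list of 6 numbers: the shift along the tool's x, y, z as a fraction of full scale, then the turn, a rotation vector about the tool's x, y, z as a fraction of full scale. In form: [[x, y, z, ax, ay, az], ...]. A call has exactly 8 rows; each row shifts and turns the commanded pose from where the row before left it, along the tool's axes as they then stand; what a row does not reach is not made up. Full scale, the value 1, is 250 mm for a shift and pi rad for a turn. A row lasts 1/8 s, in which the tool goes at most 62.5 mm and 10.7 degrees, less where a joint would pass 70% of its speed; a pose out of reach is approached as far as the arm can. A call with a number of a shift or a turn outside -1 to 1 is refused whole. A call with a gripper value outside its range is refused whole. "claw" is the closure, from 0 (fully open) to 1 (shut), set as the call begins (left out, the last holds). The fingers move at their own pace and stop on an object; "grip_force" is the grip in N (left out, the last holds). Time passes only in rows, so rows that do not move let the fingers close, or fill a call up. It gives the time, the measured TCP pose, the force and the opening at its end, in the units of the state.
- env.get_state(): the state, without advancing time (a new reading comes with each control period).
- env.grab_frame(name): name is "scene" or "top" or "wrist"; returns a dict with "img" (400x640x3 uint8, blue, green, red), "depth" (400x640 float32, m along the optical axis (not along the pixel's ray), 0 where there is no reading), "fx", "fy", "cx", "cy" (pixels), "pose" (4x4, takes a point from camera to world coordinates). Camera axes: x right, y up, looking along -z (the intrinsics and any distortion apply to the point x, -y, -z); pixel columns grow to the right and rows downward; lengths in m; the calibration is good to about 2 mm. The wrist camera is an equidistant fisheye: a pixel r from the principal point sees the ray r / f radians off the axis. A picture is of the moment at which its call begins.
- env.hand_in(): hands the job in, once; it reports no verdict.
The state is a dict: "t": time; "joints": joint angles; "dq": joint speeds; "joint_torque": joint torques, N m; "ee_pos": TCP position; "orientation": TCP orientation; "contact_force": force on the tool from outside, world axes, zero at the start; "moment": the same for the moment, N m; "grip_width": finger opening in m.
Only numpy, scipy, OpenCV 4.12 (cv2) and the standard library are available. Lean on these libraries where they do the work, as an engineer would, in place of code of your own. Each camera call takes 0.05 s, during which the arm holds its last target.

## Working session

There is one attempt and no reset: what is moved stays moved. The work goes in short steps, Python scripts to look and compute and a tool call to move; the robot and the scene stay as the last step left them, time stands still between calls to the robot, and variables do not carry over. Pictures are saved under pics/ and viewed, and the job is handed in when it is done.

Besides the shell and the picture viewer there is one more tool, called after "Call:" as name([rows], argument=value, ...), one row to a line, values as JSON. move_arm: Moves the arm, as the interface text tells. Its arguments: {"type":"object","properties":{"targets":{"type":"array"},"claw":{"type":"number"},"grip_force":{"type":"number"}},"required":["targets"]}

```bash
mkdir -p pics
python3 - <<'E'
from cell import env
import cv2,numpy as np
s=env.get_state();print(s)
for n in ["scene","top"]:
    f=env.grab_frame(n);cv2.imwrite(f"pics/{n}0.png",f["img"]);np.savez(f"{n}0.npz",**f)
    print(n,f["fx"],f["fy"],f["cx"],f["cy"],f["pose"].round(4).tolist())
E
```

```text
{'t': 0.0, 'joints': array([-1.25077355e+00,  1.16480931e-01,  1.44228244e+00,  6.06237606e-06,
        1.58399559e+00, -3.77735182e-02]), 'dq': array([ 2.41933543e-03,  5.00832903e-04, -1.24230363e-03,  9.79775697e-05,
       -1.81400555e-03, -5.29081692e-04]), 'joint_torque': array([ 1.56330985e-03, -7.31988931e+01, -6.32487845e+01,  1.25537185e-04,
        6.23716362e-03, -4.78735114e-05]), 'ee_pos': array([ 0.23634757, -0.63208397,  0.2495549 ]), 'orientation': array([-3.14154255e+00,  1.16525057e-03, -1.21299992e+00]), 'contact_force': array([-0.19031344, -1.10119194, -0.15750538]), 'moment': array([-0.03951174, -0.01342154, -0.05880574]), 'grip_width': 0.08539435933743708}
scene 465.2635545622609 465.2635545622609 318.4165574633621 200.88122578582164 [[0.6556, -0.4076, 0.6356, 1.3278], [0.755, 0.341, -0.56, -0.6724], [0.0115, 0.8471, 0.5313, 0.692], [0.0, 0.0, 0.0, 1.0]]
top 406.8952552432014 406.8952552432014 321.9918770971444 203.1801382420597 [[0.0197, 0.9888, -0.1479, 0.4107], [-0.9998, 0.0184, -0.0099, 0.0023], [-0.007, 0.148, 0.989, 1.0598], [0.0, 0.0, 0.0, 1.0]]
```

View pics/top0.png

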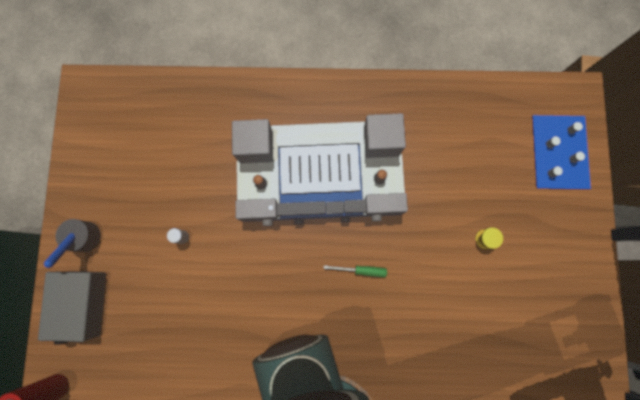

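View pics/scene0.png

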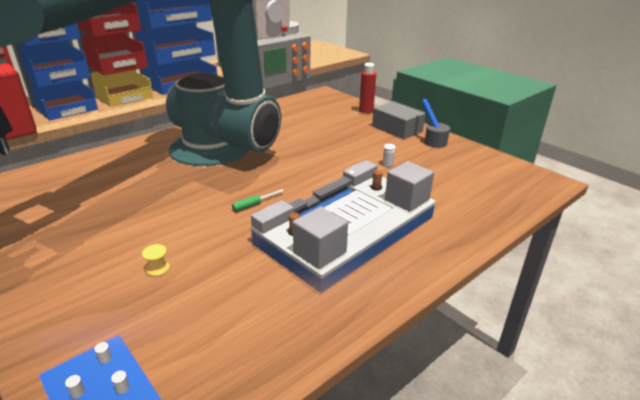

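The top view shows the amplifier with its front edge at row ~208. The strip runs from about (277,209) to (366,208). The capacitor is at (175,237), the screwdriver at (355,271) and the spool at (490,239). I'll zoom in next.

```bash
cat > h.py <<'E'
import numpy as np
def ray(f,u,v):
    d=np.array([(u-f["cx"])/f["fx"],-(v-f["cy"])/f["fy"],-1.0]); P=f["pose"]
    return P[:3,3],P[:3,:3]@d
def onz(f,u,v,z):
    o,d=ray(f,u,v); return o+d*(z-o[2])/d[2]
def pt(f,u,v):
    o,d=ray(f,u,v); return o+d*float(f["depth"][int(v),int(u)])
E
python3 - <<'E'
import numpy as np,cv2
from h import *
f=np.load("top0.npz")
c=f["img"][105:225,225:415];cv2.imwrite("pics/topz.png",cv2.resize(c,None,fx=4.2,fy=4.2,interpolation=cv2.INTER_CUBIC))
g=np.load("scene0.npz")
c=g["img"][150:270,240:430];cv2.imwrite("pics/scz.png",cv2.resize(c,None,fx=4.2,fy=4.2,interpolation=cv2.INTER_CUBIC))
for v in (205,207,209,211):
    print(v,[tuple((1000*pt(f,u,v)).round().astype(int)) for u in range(268,376,4)])
E
```

```text
205 [(np.int64(550), np.int64(143), np.int64(83)), (np.int64(550), np.int64(133), np.int64(84)), (np.int64(552), np.int64(125), np.int64(71)), (np.int64(552), np.int64(115), np.int64(71)), (np.int64(552), np.int64(105), np.int64(73)), (np.int64(553), np.int64(96), np.int64(67)), (np.int64(553), np.int64(86), np.int64(69)), (np.int64(553), np.int64(76), np.int64(70)), (np.int64(553), np.int64(66), np.int64(69)), (np.int64(553), np.int64(56), np.int64(70)), (np.int64(554), np.int64(47), np.int64(68)), (np.int64(554), np.int64(37), np.int64(71)), (np.int64(554), np.int64(27), np.int64(66)), (np.int64(554), np.int64(17), np.int64(69)), (np.int64(555), np.int64(7), np.int64(68)), (np.int64(556), np.int64(-3), np.int64(59)), (np.int64(557), np.int64(-13), np.int64(55)), (np.int64(557), np.int64(-23), np.int64(56)), (np.int64(557), np.int64(-33), np.int64(56)), (np.int64(555), np.int64(-42), np.int64(72)), (np.int64(556), np.int64(-52), np.int64(68)), (np.int64(556), np.int64(-62), np.int64(67)), (np.int64(556), np.int64(-71), np.int64(71)), (np.int64(556), np.int64(-81), np.int64(70)), (np
[... 3144 characters left out ...]
np.int64(68)), (np.int64(539), np.int64(27), np.int64(70)), (np.int64(540), np.int64(17), np.int64(67)), (np.int64(540), np.int64(7), np.int64(69)), (np.int64(541), np.int64(-3), np.int64(56)), (np.int64(541), np.int64(-13), np.int64(60)), (np.int64(541), np.int64(-23), np.int64(58)), (np.int64(541), np.int64(-33), np.int64(63)), (np.int64(540), np.int64(-42), np.int64(75)), (np.int64(540), np.int64(-52), np.int64(75)), (np.int64(540), np.int64(-62), np.int64(73)), (np.int64(541), np.int64(-71), np.int64(71)), (np.int64(542), np.int64(-82), np.int64(67)), (np.int64(541), np.int64(-91), np.int64(69)), (np.int64(540), np.int64(-99), np.int64(84)), (np.int64(540), np.int64(-109), np.int64(84))]
```

View pics/topz.png

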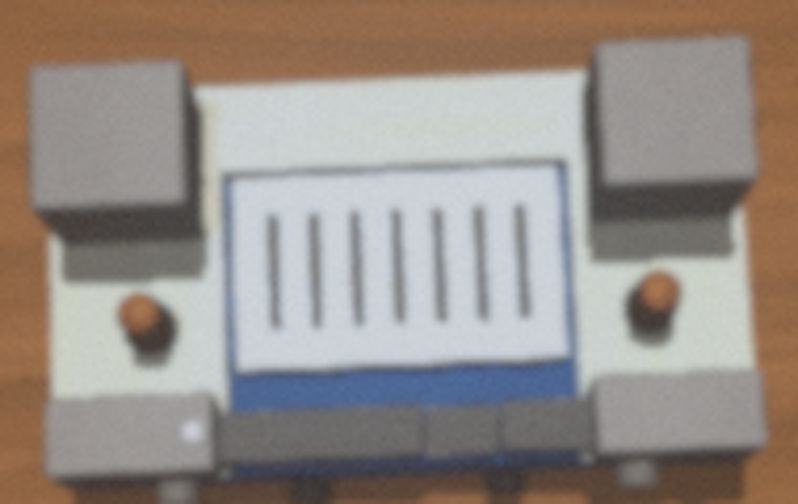

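View pics/scz.png

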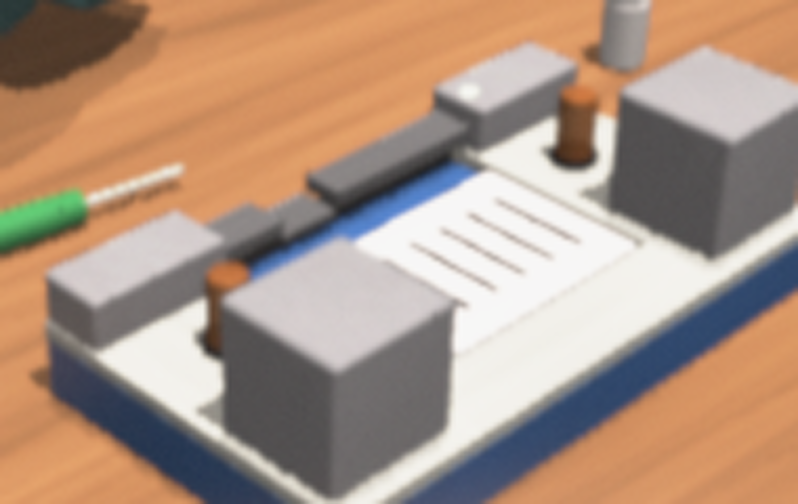

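Run:
```python
import numpy as np,cv2
from h import *
f=np.load("top0.npz");f={k:f[k] for k in f}
# rectify onto plane z=0.07: 2px/mm ; X cols = -y, rows = -x
xs=np.arange(0.60,0.50,-0.0005);ys=np.arange(0.16,-0.13,-0.0005)
def proj(p):
    P=np.linalg.inv(f["pose"]);q=P[:3,:3]@p+P[:3,3]
    return f["cx"]+f["fx"]*q[0]/-q[2], f["cy"]-f["fy"]*q[1]/-q[2]
for z,nm in((0.07,'a'),(0.085,'b')):
    M=np.array([[proj(np.array([x,y,z])) for y in ys] for x in xs],np.float32)
    im=cv2.remap(f["img"],M[...,0],M[...,1],cv2.INTER_CUBIC)
    cv2.imwrite(f"pics/rect{nm}.png",im)
    g=im.astype(int)
    if nm=='a':
        for y in (0.115,0.1,0.06,0.03,0.01,-0.05,-0.08,-0.09):
            j=int(round((0.16-y)/0.0005)); print(y,[(round(1000*xs[i],0),g[i,j].tolist()) for i in range(34,170,6)])
        for x in (0.55,):
            i=int(round((0.6-x)/0.0005)); r=g[i-8:i+9].mean(0).mean(1); print([(round(1000*ys[j]),round(r[j])) for j in range(0,580,4)])
```

```text
0.115 [(np.float64(583.0), [147, 130, 122]), (np.float64(580.0), [136, 108, 96]), (np.float64(577.0), [141, 106, 86]), (np.float64(574.0), [143, 105, 86]), (np.float64(571.0), [141, 105, 88]), (np.float64(568.0), [141, 106, 90]), (np.float64(565.0), [141, 106, 91]), (np.float64(562.0), [135, 106, 92]), (np.float64(559.0), [123, 103, 96]), (np.float64(556.0), [111, 106, 105]), (np.float64(553.0), [109, 108, 111]), (np.float64(550.0), [104, 104, 107]), (np.float64(547.0), [108, 108, 111]), (np.float64(544.0), [107, 108, 112]), (np.float64(541.0), [107, 108, 111]), (np.float64(538.0), [104, 107, 108]), (np.float64(535.0), [106, 108, 110]), (np.float64(532.0), [102, 103, 106]), (np.float64(529.0), [83, 85, 86]), (np.float64(526.0), [80, 76, 79]), (np.float64(523.0), [85, 80, 81]), (np.float64(520.0), [83, 78, 78]), (np.float64(517.0), [66, 65, 73])]
0.1 [(np.float64(583.0), [146, 138, 133]), (np.float64(580.0), [126, 98, 87]), (np.float64(577.0), [142, 100, 78]), (np.float64(574.0), [148, 104, 78]), (np.float64(571.0), [148, 103, 78]), (np.float64(568.0), [147, 102, 75]), (np.float64(565
[... 6709 characters left out ...]
07), (-16, 108), (-18, 108), (-20, 107), (-22, 107), (-24, 106), (-26, 107), (-28, 107), (-30, 106), (-32, 106), (-34, 106), (-36, 105), (-38, 101), (-40, 96), (-42, 98), (-44, 104), (-46, 108), (-48, 109), (-50, 108), (-52, 106), (-54, 108), (-56, 107), (-58, 105), (-60, 106), (-62, 107), (-64, 107), (-66, 107), (-68, 107), (-70, 106), (-72, 106), (-74, 108), (-76, 105), (-78, 105), (-80, 105), (-82, 105), (-84, 106), (-86, 105), (-88, 104), (-90, 104), (-92, 102), (-94, 99), (-96, 102), (-98, 117), (-100, 135), (-102, 148), (-104, 152), (-106, 153), (-108, 154), (-110, 153), (-112, 152), (-114, 152), (-116, 153), (-118, 153), (-120, 154), (-122, 153), (-124, 152), (-126, 153), (-128, 152)]
```

View pics/recta.png

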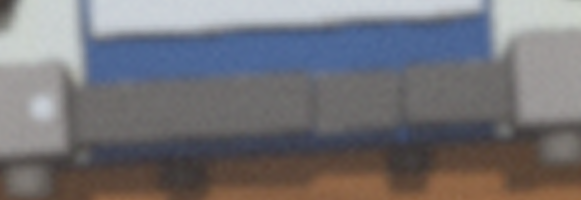

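Run:
```python
import numpy as np,cv2
im=cv2.imread("pics/recta.png").astype(float)
sat=im.max(2)-im.min(2); br=im.mean(2)
xs=np.arange(0.60,0.50,-0.0005);ys=np.arange(0.16,-0.13,-0.0005)
B=[];F=[]
for y in np.r_[np.arange(0.115,0.01,-0.003),np.arange(-0.048,-0.085,-0.003)]:
    j=int(round((0.16-y)/0.0005)); c=cv2.blur(sat,(5,1))[:,j]; b=cv2.blur(br,(5,1))[:,j]
    mid=int(round((0.6-(0.549+0.05*(0.02-y)))/0.0005))
    i=mid
    while c[i]<35:i-=1
    k=mid
    while b[k]<=0 or b[k]>90:k+=1
    B.append((y,xs[i]));F.append((y,xs[k]))
for E in(B,F):
    E=np.array(E);p=np.polyfit(E[:,0],E[:,1],1);print(p,np.std(E[:,1]-np.polyval(p,E[:,0])), np.polyval(p,0.02))
```

```text
[-0.06159168  0.56580458] 0.00035019400378227664 0.5645727435576134
[-0.06197427  0.53604476] 0.0004788998585072285 0.5348052737787766
```

Call:
move_arm([
  [0,0,0,0,0,-0.058],
  [0,0,0,0,0,-0.058],
  [0,0,0,0,0,-0.058],
  [0,0,0,0,0,-0.058],
  [0,0,0,0,0,-0.058],
  [0,0,0,0,0,-0.058],
  [0,0,0,0,0,-0.054],
  [0,0,0,0,0,0],
], claw=1, grip_force=40)

```text
t: 1.1
ee_pos: [0.2363, -0.6322, 0.2499]
orientation: [-3.141, 0.0, 0.049]
contact_force: [0.8, 0.6, 0.4]
grip_width: -0.0001
```

Call:
move_arm([
  [0.088,-0.18,0,0,0,-0.004],
  [0.088,-0.18,0,0,0,0],
  [0.088,-0.18,0,0,0,0],
  [0.088,-0.18,0,0,0,0],
  [0.088,-0.18,0,0,0,0],
  [0.088,-0.18,0,0,0,0],
  [0.088,-0.18,0,0,0,0],
  [0.088,-0.18,0,0,0,0],
])

```text
t: 2.1
ee_pos: [0.3904, -0.2607, 0.2503]
orientation: [3.141, -0.0, 0.057]
contact_force: [0.9, -1.2, 0.0]
grip_width: 0.0
```

Call:
move_arm([
  [0.088,-0.18,0,0,0,0],
  [0.088,-0.18,0,0,0,0],
  [0.088,-0.18,0,0,0,0],
  [0.088,-0.18,0,0,0,0],
  [0.088,-0.18,0,0,0,0],
  [0.088,-0.18,0,0,0,0],
  [0.088,-0.18,0,0,0,0],
  [0,0,0,0,0,0],
])

```text
t: 3.1
ee_pos: [0.5246, 0.0643, 0.2497]
orientation: [-3.141, 0.001, 0.061]
contact_force: [0.1, -0.5, -0.6]
grip_width: -0.0002
```

Call:
move_arm([
  [0.045,-0.087,0,0,0,0],
  [0.045,-0.087,0,0,0,0],
  [0,0,0.1,0,0,0],
  [0,0,0.1,0,0,0],
  [0,0,0.1,0,0,0],
  [0,0,0.1,0,0,0],
  [0,0,0.06,0,0,0],
  [0,0,0,0,0,0],
])

```text
t: 4.1
ee_pos: [0.5435, 0.1062, 0.1346]
orientation: [3.141, 0.001, 0.061]
contact_force: [-0.1, -0.3, 1.1]
grip_width: 0.0003
```

Run:
```python
from cell import env
import cv2,numpy as np
for n in ["scene","top","wrist"]:
    f=env.grab_frame(n);im=f["img"];np.savez(f"{n}1.npz",**f)
    if n=="scene": im=cv2.resize(im[110:270,240:430],None,fx=3.5,fy=3.5,interpolation=cv2.INTER_CUBIC)
    if n=="top": im=cv2.resize(im[105:235,225:415],None,fx=4,fy=4,interpolation=cv2.INTER_CUBIC)
    cv2.imwrite(f"pics/{n}1.png",im)
print([env.get_state()[k] for k in("ee_pos","contact_force","t")])
```

```text
[array([0.54432795, 0.10653535, 0.13645092]), array([-0.55577462, -0.52874731,  1.31721204]), 4.25]
```

View pics/scene1.png

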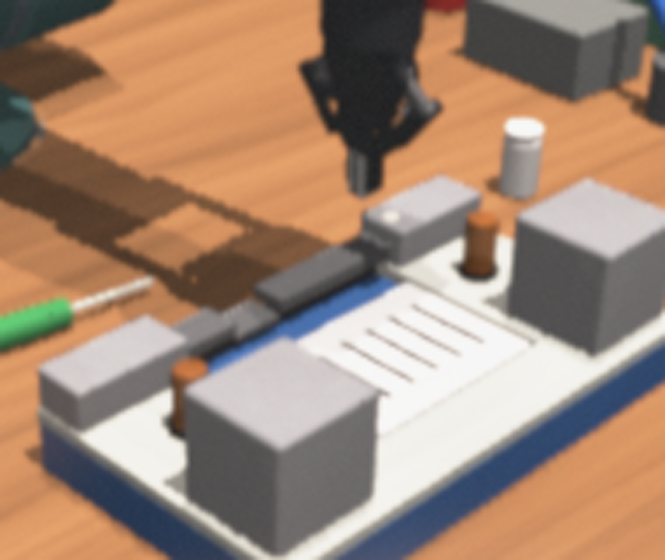

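View pics/wrist1.png

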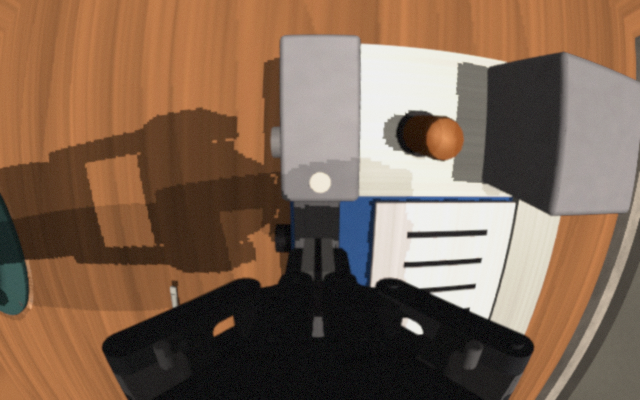

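The fingertip sits over the strip's centre line, at column ~318. It is just right of the white dot at (320,182), with a visible gap to the cheek.

Call:
move_arm([
  [0,0,0.06,0,0,0],
  [0,0,0.06,0,0,0],
  [0,0,0.04,0,0,0],
  [0,0,0.008,0,0,0],
  [0,0,0.008,0,0,0],
  [0,0,0,0,0,0],
  [0,0,0,0,0,0],
  [0,0,0,0,0,0],
])

```text
t: 5.25
ee_pos: [0.544, 0.1066, 0.0915]
orientation: [-3.142, -0.0, 0.062]
contact_force: [0.3, 0.4, -0.2]
grip_width: 0.0001
```

```bash
cat > r.py <<'E'
from cell import env
import cv2,numpy as np,sys
P=[];F=[]
for i in range(int(sys.argv[1])):
    f=env.grab_frame("scene"); s=env.get_state();P.append(s["ee_pos"]);F.append(s["contact_force"])
print(s["t"],np.mean(P,0).round(4),np.std(P,0).round(4),np.mean(F,0).round(2),np.std(F,0).round(2))
im=cv2.resize(f["img"][150:270,240:430],None,fx=4.2,fy=4.2,interpolation=cv2.INTER_CUBIC)
cv2.imwrite("pics/%s.png"%sys.argv[2],im); np.savez("%s.npz"%sys.argv[2],**f)
E
python3 r.py 8 s2
```

```text
5.65 [0.5439 0.1066 0.0914] [0.     0.     0.0001] [-0.09  0.2   0.03] [0.48 0.35 0.35]
```

Call:
move_arm([
  [0,0,0.004,0,0,0],
  [0,0,0.004,0,0,0],
  [0,0,0.004,0,0,0],
  [0,0,0.004,0,0,0],
  [0,0,0,0,0,0],
  [0,0,0,0,0,0],
  [0,0,0,0,0,0],
  [0,0,0,0,0,0],
])

```text
t: 6.65
ee_pos: [0.5439, 0.1066, 0.0873]
orientation: [-3.142, -0.0, 0.062]
contact_force: [-1.2, -1.1, 2.6]
grip_width: 0.0001
```

```bash
python3 r.py 8 s3
```

```text
7.05 [0.5439 0.1066 0.0873] [0. 0. 0.] [-0.87  0.01  2.68] [0.56 0.57 0.58]
```

Call:
move_arm([
  [0,0,0.005,0,0,0],
  [0,0.012,0,0,0,0],
  [0,0.024,0,0,0,0],
  [0,0.024,0,0,0,0],
  [0,0.024,0,0,0,0],
  [0,0.024,0,0,0,0],
  [0,0.024,0,0,0,0],
  [0,0.024,0,0,0,0],
])

```text
t: 8.05
ee_pos: [0.5464, 0.0673, 0.0861]
orientation: [3.142, -0.0, 0.062]
contact_force: [-0.8, 1.6, 3.5]
grip_width: 0.0001
```

```bash
python3 r.py 3 s4
```

```text
8.2 [0.5464 0.0669 0.0861] [0.     0.0001 0.    ] [ 0.23 -1.9   2.91] [0.7  0.73 0.26]
```

View pics/s4.png

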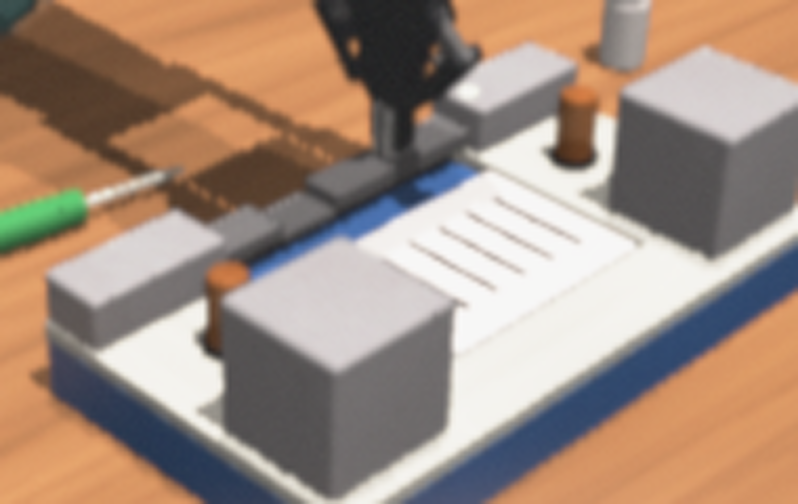

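The finger is on the strip, pressing it about 3 mm with 3 N, and sits left of the notch. I'll keep sliding.

Call:
move_arm([
  [0,0.024,0,0,0,0],
  [0,0.024,0,0,0,0],
  [0,0.024,0,0,0,0],
  [0,0.024,0,0,0,0],
  [0,0.024,0,0,0,0],
  [0,0.024,0,0,0,0],
  [0,0.02,0,0,0,0],
  [0,0.016,0,0,0,0],
])

```text
t: 9.2
ee_pos: [0.5492, 0.0224, 0.0861]
orientation: [-3.142, 0.0, 0.062]
contact_force: [0.3, 1.8, 1.8]
grip_width: 0.0001
```

Call:
move_arm([
  [0,0.016,0,0,0,0],
  [0,0.016,0,0,0,0],
  [0,0.016,0,0,0,0],
  [0,0.016,0,0,0,0],
  [0,0.016,0,0,0,0],
  [0,0.016,0,0,0,0],
  [0,0.016,0,0,0,0],
  [0,0.012,0,0,0,0],
])

```text
t: 10.2
ee_pos: [0.5509, -0.0086, 0.0858]
orientation: [3.141, 0.0, 0.062]
contact_force: [-0.6, 0.6, 0.9]
grip_width: 0.0001
```

```bash
python3 r.py 3 s5
```

```text
10.35 [ 0.551  -0.0086  0.0858] [0.     0.0002 0.    ] [-0.08  0.43  0.43] [0.48 0.66 0.48]
```

View pics/s5.png

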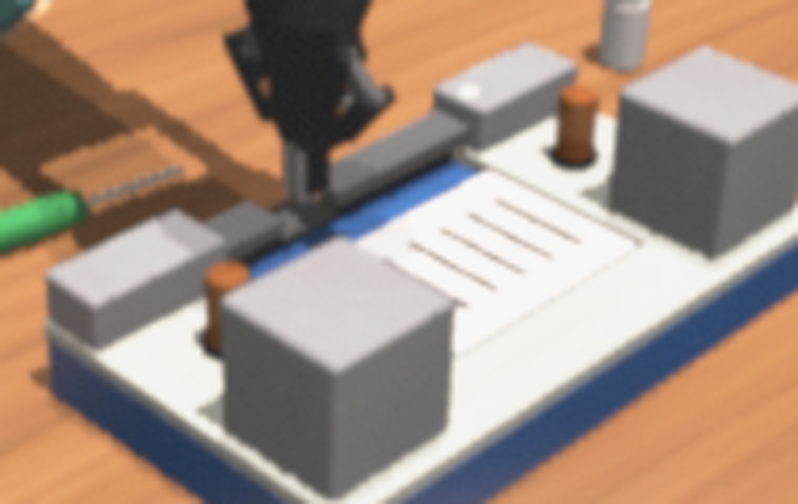

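The force has dropped to about zero and the fingertip is in the notch. Next I centre it and go partway down.

Call:
move_arm([
  [0,0.012,0,0,0,0],
  [0,0.012,0,0,0,0],
  [0,0.012,0,0,0,0],
  [0,0,0,0,0,0],
  [0,0,0.008,0,0,0],
  [0,0,0.008,0,0,0],
  [0,0,0.008,0,0,0],
  [0,0,0,0,0,0],
])

```text
t: 11.35
ee_pos: [0.5516, -0.0171, 0.0798]
orientation: [-3.142, 0.0, 0.063]
contact_force: [0.0, 0.4, 0.9]
grip_width: -0.0003
```

```bash
python3 r.py 4 s6
```

```text
11.55 [ 0.5517 -0.0171  0.0801] [0.     0.     0.0001] [-0.58 -0.07  0.16] [0.14 0.32 0.22]
```

View pics/s6.png

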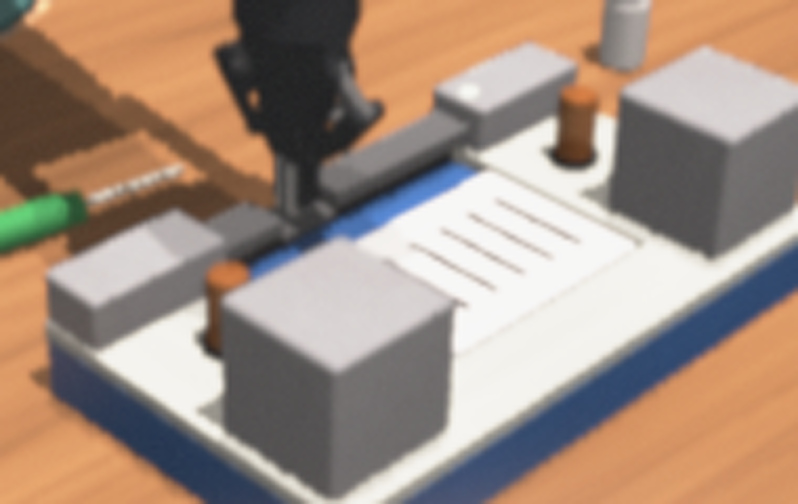

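Call:
move_arm([
  [0,0,0.005,0,0,0],
  [0,0,0.005,0,0,0],
  [0,0,0.005,0,0,0],
  [0,0,0.005,0,0,0],
  [0,0,0.005,0,0,0],
  [0,0,0.005,0,0,0],
  [0,0,0.005,0,0,0],
  [0,0,0.003,0,0,0],
])

```text
t: 12.55
ee_pos: [0.5519, -0.0172, 0.0711]
orientation: [3.141, -0.001, 0.062]
contact_force: [-1.2, 0.2, 5.4]
grip_width: 0.0002
```

```bash
python3 r.py 3 s7
```

```text
12.7 [ 0.5519 -0.0172  0.071 ] [0. 0. 0.] [-1.27 -0.06  3.83] [0.13 0.33 1.41]
```

View pics/s7.png

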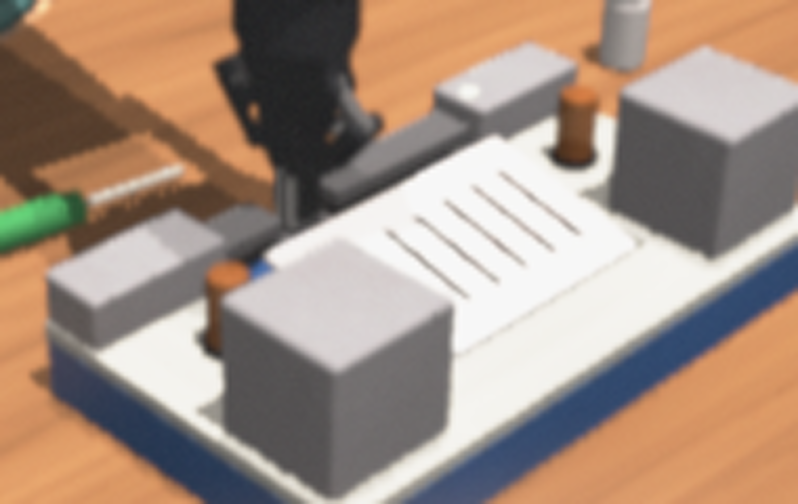

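The hatch is rising. I'll press the last ~2 mm onto the stop in small steps and watch the force.

Call:
move_arm([
  [0,0,0.003,0,0,0],
  [0,0,0.002,0,0,0],
  [0,0,0.002,0,0,0],
  [0,0,0,0,0,0],
  [0,0,0,0,0,0],
  [0,0,0,0,0,0],
  [0,0,0,0,0,0],
  [0,0,0,0,0,0],
])

```text
t: 13.7
ee_pos: [0.5518, -0.0172, 0.0691]
orientation: [3.142, -0.0, 0.063]
contact_force: [-1.8, -0.6, 5.4]
grip_width: -0.0003
```

```bash
python3 r.py 3 s8
```

```text
13.85 [ 0.5518 -0.0172  0.0691] [0. 0. 0.] [-1.63 -0.12  5.53] [0.22 0.79 0.46]
```

Call:
move_arm([
  [0,0,0.002,0,0,0],
  [0,0,0.002,0,0,0],
  [0,0,0,0,0,0],
  [0,0,0,0,0,0],
  [0,0,0,0,0,0],
  [0,0,0,0,0,0],
  [0,0,0,0,0,0],
  [0,0,0,0,0,0],
])

```text
t: 14.85
ee_pos: [0.5529, -0.0173, 0.0699]
orientation: [3.141, -0.004, 0.062]
contact_force: [2.5, -0.1, 4.0]
grip_width: 0.0
```

```bash
python3 r.py 3 s9
```

```text
15.0 [ 0.5529 -0.0173  0.0699] [0. 0. 0.] [-3.44 -0.06 24.01] [ 8.67  0.31 18.35]
```

View pics/s9.png

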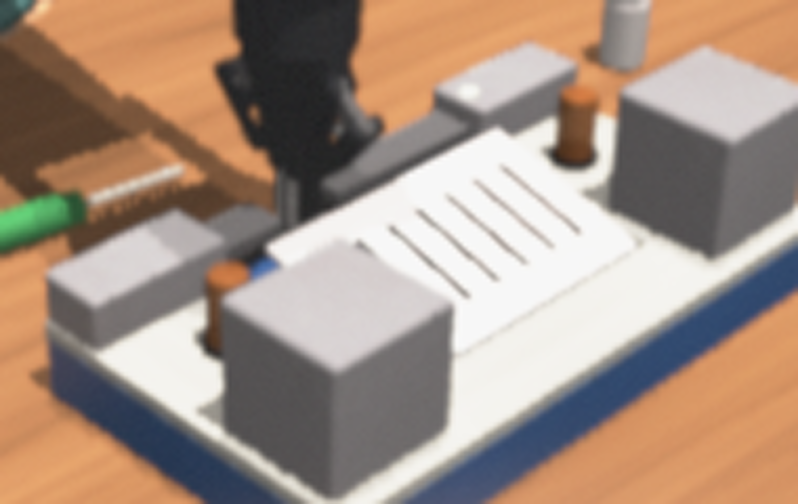

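The plate is on its stop: the force jumped to about 24 N mean and the hatch is fully up. I'll lift straight out.

Call:
move_arm([
  [0,0,-0.006,0,0,0],
  [0,0,-0.02,0,0,0],
  [0,0,-0.06,0,0,0],
  [0,0,-0.1,0,0,0],
  [0,0,-0.12,0,0,0],
  [0,0,-0.15,0,0,0],
  [-0.1,0,-0.1,0,0,0],
  [-0.1,0,0,0,0,0],
])

```text
t: 16.0
ee_pos: [0.5017, -0.0203, 0.2097]
orientation: [3.141, -0.003, 0.063]
contact_force: [0.9, 0.2, -0.3]
grip_width: 0.0001
```

Call:
move_arm([
  [-0.1,0.15,0,0,0,0],
  [-0.05,0.15,0,0,0,0],
  [0,0.15,0,0,0,0],
  [0,0.15,0,0,0,0],
  [0,0.15,0,0,0,0],
  [0,0.15,0,0,0,0],
  [0,0,0,0,0,0],
  [0,0,0,0,0,0],
])

```text
t: 17.0
ee_pos: [0.4783, -0.2469, 0.2072]
orientation: [-3.141, -0.0, 0.062]
contact_force: [-0.2, 0.2, 0.1]
grip_width: 0.0002
```

```bash
python3 r.py 3 s10
python3 - <<'E'
from cell import env
import cv2,numpy as np
from h import *
f=env.grab_frame("top");cv2.imwrite("pics/top10.png",cv2.resize(f["img"],None,fx=1.25,fy=1.25))
np.savez("top10.npz",**f)
g=np.load("top0.npz")
for nm,q in(("before",g),("after",f)):
  for v in (146,160,170,180,186,190):
    d=[pt(q,u,v) for u in range(312,332)];print(nm,v,np.median(d,0).round(4))
  for v in (207,209):
    print(nm,"strip",[np.median([pt(q,u,v)[2] for u in range(a,b)]).round(4) for a,b in((285,320),(329,338),(346,362))])
c0=g["img"].astype(int);c1=f["img"].astype(int)
for n,b in(("cap",(160,225,192,252)),("drv",(320,260,390,282)),("spool",(470,222,508,256))):
  def m(i):
    h=cv2.cvtColor(i[b[1]:b[3],b[0]:b[2]].astype(np.uint8),cv2.COLOR_BGR2HSV);H,S,V=h[...,0],h[...,1].astype(int),h[...,2]
    k={"cap":(S<60)&(V>150),"drv":(H>40)&(H<85)&(S>80),"spool":(H>22)&(H<36)&(S>150)}[n]
    y,x=np.nonzero(k);return x.mean().round(2)+b[0],y.mean().round(2)+b[1],len(x)
  print(n,m(g["img"]),m(f["img"]))
E
```

```text
17.15 [ 0.4784 -0.2465  0.2072] [0.     0.0001 0.    ] [-0.15  0.09 -0.22] [0.19 0.18 0.21]
before 146 [0.7091 0.0165 0.0524]
before 160 [0.6725 0.0158 0.0518]
before 170 [0.6464 0.0153 0.0519]
before 180 [0.6204 0.0148 0.0527]
before 186 [0.605  0.0145 0.0527]
before 190 [0.5949 0.0143 0.0526]
before strip [np.float64(0.0705), np.float64(0.0589), np.float64(0.0705)]
before strip [np.float64(0.07), np.float64(0.0579), np.float64(0.0706)]
after 146 [0.7092 0.0165 0.0525]
after 160 [0.6694 0.0157 0.0636]
after 170 [0.642  0.0126 0.0716]
after 180 [0.6149 0.0145 0.0794]
after 186 [0.5991 0.0141 0.0833]
after 190 [0.5966 0.0144 0.0431]
after strip [np.float64(0.0704), np.float64(0.0542), np.float64(0.0715)]
after strip [np.float64(0.071), np.float64(0.0574), np.float64(0.0705)]
cap (np.float64(173.39), np.float64(234.92), 166) (np.float64(173.46), np.float64(234.98), 171)
drv (np.float64(371.08), np.float64(271.04), 260) (np.float64(371.1), np.float64(271.06), 264)
spool (np.float64(490.51), np.float64(237.93), 410) (np.float64(nan), np.float64(nan), 0)<stdin>:17: RuntimeWarning: Mean of empty slice.
  ret = ret.dtype.type(ret / rcount)
```

View pics/s10.png

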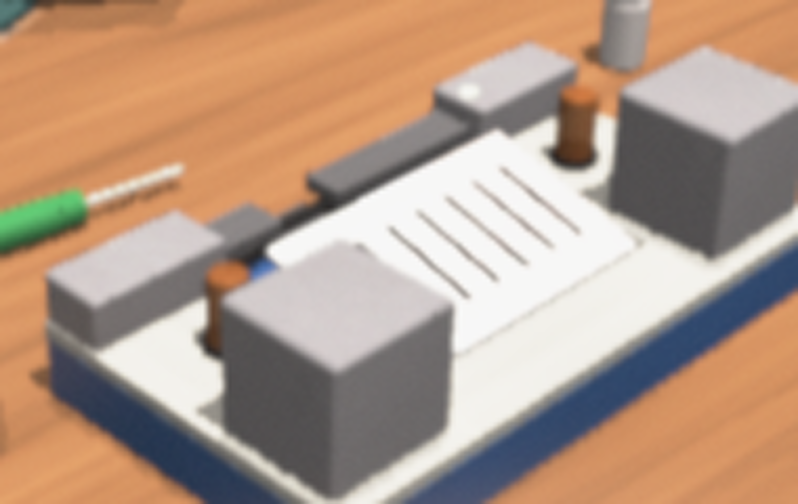

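View pics/top10.png

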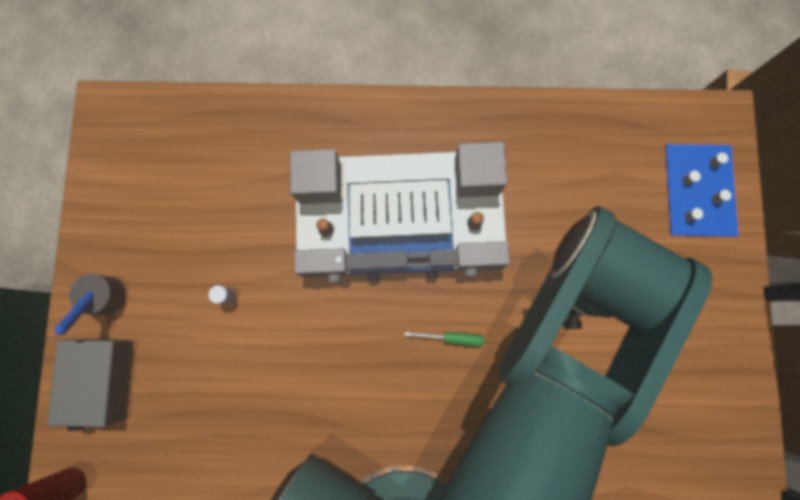

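The top view shows the hatch raised, and the capacitor and screwdriver have not moved. The arm hides the spool in that view. I'll fit the hatch tilt more precisely and find the spool in the scene view.

Run:
```python
import numpy as np,cv2
from h import *
yaw=.062
def fit(q,rng,rows,off=0):
    A=np.array([pt(q,u,v) for v in rows for u in rng]); s=(A[:,0]*np.cos(yaw)+A[:,1]*np.sin(yaw))
    p=np.polyfit(s,A[:,2],1); r=A[:,2]-np.polyval(p,s); k=abs(r)<.006; p=np.polyfit(s[k],A[k,2],1); return np.arctan(p[0]),k.sum(),len(k)
f=np.load("top10.npz");f={k:f[k] for k in f};g=np.load("top0.npz");g={k:g[k] for k in g}
print("tilt top",fit(f,range(286,355),range(154,184)),fit(g,range(286,355),range(154,184)))
for q in(g,f):
  print("notch z",np.mean([pt(q,u,v)[2] for u in range(330,338) for v in range(204,213)]), [np.mean([pt(q,u,v)[2] for u in range(330,338)]).round(4) for v in range(202,216)])
a=np.load("scene0.npz")["img"];b=np.load("s10.npz")["img"]
for i in(a,b):
  h=cv2.cvtColor(i[230:285,130:185],cv2.COLOR_BGR2HSV);y,x=np.nonzero((h[...,0]>20)&(h[...,0]<36)&(h[...,1]>150)&(h[...,2]>100));print("spool",x.mean()+130,y.mean()+230,len(x))
```

```text
tilt top (np.float64(-0.40523673497626495), np.int64(347), 2070) (np.float64(-0.3072975612828887), np.int64(230), 2070)
notch z 0.058696272449111735 [np.float64(0.0585), np.float64(0.1833), np.float64(0.0587), np.float64(0.058), np.float64(0.0597), np.float64(0.059), np.float64(0.0587), np.float64(0.0574), np.float64(0.0589), np.float64(0.0589), np.float64(0.0589), np.float64(0.059), np.float64(0.0418), np.float64(0.0431)]
notch z 0.053529970939355936 [np.float64(0.0511), np.float64(0.0505), np.float64(0.0513), np.float64(0.0512), np.float64(0.0565), np.float64(0.0549), np.float64(0.0568), np.float64(0.0574), np.float64(0.0517), np.float64(0.0508), np.float64(0.0511), np.float64(0.0512), np.float64(0.0427), np.float64(0.0434)]
spool 157.08333333333334 265.3541666666667 48
spool 156.9387755102041 265.48979591836735 49
```

Run:
```python
import numpy as np
from h import *
for n in("top0","top10"):
    q=np.load(n+".npz");q={k:q[k] for k in q}
    A=np.array([pt(q,u,v) for v in range(154,184) for u in range(288,352)])
    A=A[(A[:,2]>.03)&(A[:,2]<.1)]
    for _ in range(5):
        M=np.c_[A,np.ones(len(A))][:,[0,1,3]];c=np.linalg.lstsq(M,A[:,2],rcond=None)[0];r=A[:,2]-M@c;A=A[abs(r)<max(.004,2*np.std(r))]
    print(n,"tilt",np.arctan(np.hypot(*c[:2])),c,len(A),np.std(r))
    print(np.round([[pt(q,u,v)[2] for u in range(326,344)] for v in (204,207,210)],3))
```

```text
top0 tilt 0.0017363475065073856 [-0.00041631 -0.0016857   0.0529154 ] 1859 0.0016683184985064217
[[0.057 0.057 0.059 0.061 0.057 0.059 0.057 0.06  0.059 0.063 0.056 0.058
  0.058 0.06  0.062 0.061 0.057 0.042]
 [0.06  0.059 0.06  0.059 0.061 0.059 0.057 0.061 0.056 0.059 0.06  0.059
  0.06  0.056 0.06  0.058 0.062 0.057]
 [0.06  0.059 0.062 0.058 0.055 0.062 0.061 0.056 0.058 0.057 0.061 0.062
  0.061 0.06  0.058 0.061 0.054 0.041]]
top10 tilt 0.26618518604924457 [-0.27212536 -0.01699346  0.24625436] 1882 0.001577978278696495
[[0.052 0.052 0.05  0.051 0.049 0.05  0.052 0.053 0.053 0.053 0.052 0.049
  0.052 0.049 0.05  0.053 0.053 0.045]
 [0.059 0.057 0.058 0.054 0.054 0.055 0.053 0.057 0.057 0.054 0.054 0.056
  0.056 0.058 0.061 0.058 0.055 0.053]
 [0.051 0.051 0.052 0.051 0.05  0.052 0.054 0.053 0.05  0.051 0.052 0.051
  0.052 0.052 0.05  0.047 0.053 0.039]]
```

Run:
```python
import numpy as np
from h import *
for n in ("s7","s8","s9","s10"):
    q=np.load(n+".npz");q={k:q[k] for k in q}
    vv,uu=np.mgrid[130:275,250:420]
    A=np.array([pt(q,u,v) for u,v in zip(uu.ravel(),vv.ravel())]); B=q["img"][vv.ravel(),uu.ravel()].max(1)
    # gripper dark pts
    k=(B<80)&(A[:,0]>.52)&(A[:,0]<.66)&(abs(A[:,1]+.015)<.05)&(A[:,2]>.09)&(A[:,2]<.2)
    G=A[k]
    if len(G):
        for lo in np.arange(.54,.64,.01):
            h=G[(G[:,0]>=lo)&(G[:,0]<lo+.01)]
            if len(h): print(n,round(lo,2),len(h),"zmin",np.sort(h[:,2])[:3].round(3))
    W=q["img"][vv.ravel(),uu.ravel()].min(1)
    H=A[(W>170)&(A[:,0]>.58)&(A[:,0]<.70)&(A[:,1]>-.06)&(A[:,1]<.09)&(A[:,2]>.04)&(A[:,2]<.1)]
    for _ in range(6):
        M=np.c_[H[:,:2],np.ones(len(H))];c=np.linalg.lstsq(M,H[:,2],rcond=None)[0];r=H[:,2]-M@c;H=H[abs(r)<max(.003,2*r.std())]
    print(n,"hatch tilt",np.arctan(np.hypot(*c[:2])).round(4),len(H),r.std().round(4))
```

```text
s7 0.54 118 zmin [0.09  0.091 0.092]
s7 0.55 64 zmin [0.092 0.094 0.096]
s7 0.56 160 zmin [0.093 0.094 0.095]
s7 0.57 118 zmin [0.098 0.1   0.102]
s7 0.58 188 zmin [0.099 0.099 0.101]
s7 0.59 65 zmin [0.11  0.11  0.114]
s7 0.6 26 zmin [0.123 0.124 0.124]
s7 0.61 14 zmin [0.134 0.136 0.136]
s7 hatch tilt 0.2252 1235 0.0013
s8 0.54 127 zmin [0.092 0.092 0.095]
s8 0.55 57 zmin [0.094 0.096 0.098]
s8 0.56 168 zmin [0.091 0.091 0.092]
s8 0.57 124 zmin [0.094 0.095 0.099]
s8 0.58 205 zmin [0.096 0.098 0.098]
s8 0.59 54 zmin [0.107 0.111 0.112]
s8 0.6 30 zmin [0.122 0.123 0.123]
s8 0.61 16 zmin [0.132 0.132 0.135]
s8 hatch tilt 0.2938 1307 0.0013
s9 0.54 115 zmin [0.092 0.093 0.095]
s9 0.55 75 zmin [0.093 0.096 0.097]
s9 0.56 146 zmin [0.092 0.093 0.094]
s9 0.57 127 zmin [0.097 0.099 0.101]
s9 0.58 193 zmin [0.097 0.1   0.101]
s9 0.59 70 zmin [0.109 0.111 0.112]
s9 0.6 30 zmin [0.12  0.12  0.121]
s9 0.61 16 zmin [0.132 0.134 0.135]
s9 hatch tilt 0.2776 1289 0.0014
s10 hatch tilt 0.2635 1273 0.0013
```

```bash
cat > tilt.py <<'E'
import numpy as np,sys
from cell import env
from h import *
def tilt(q):
    vv,uu=np.mgrid[170:260,300:410]
    A=np.array([pt(q,u,v) for u,v in zip(uu.ravel(),vv.ravel())]);W=q["img"][vv.ravel(),uu.ravel()].min(1)
    H=A[(W>170)&(A[:,0]>.58)&(A[:,0]<.70)&(A[:,1]>-.06)&(A[:,1]<.09)&(A[:,2]>.04)&(A[:,2]<.1)]
    for _ in range(6):
        M=np.c_[H[:,:2],np.ones(len(H))];c=np.linalg.lstsq(M,H[:,2],rcond=None)[0];r=H[:,2]-M@c;H=H[abs(r)<max(.003,2*r.std())]
    return np.arctan(np.hypot(*c[:2])).round(4)
if __name__=="__main__":
    for i in range(3):print(env.get_state()["t"],tilt(env.grab_frame("scene")))
E
python3 tilt.py
python3 - <<'E'
import numpy as np,cv2
f=np.load("top10.npz")
cv2.imwrite("pics/n10.png",cv2.resize(f["img"][185:222,265:380],None,fx=6.5,fy=6.5,interpolation=cv2.INTER_CUBIC))
E
```

```text
17.2 0.2641
17.25 0.2626
17.3 0.2633
```

View pics/n10.png

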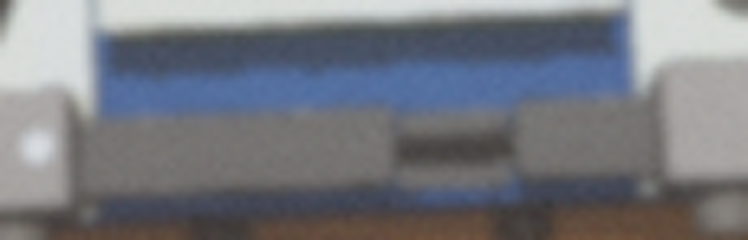

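A narrow dark band now lies across the notch, and the hatch tilt is 0.263 rad. It was 0.294 at the deepest push, so the plate seems to have rebounded by about 1 mm. I'll look closer with the wrist camera before pressing again.

Call:
move_arm([
  [0.07,-0.125,0,0,0,0],
  [0.07,-0.125,0,0,0,0],
  [0.07,-0.125,0,0,0,0],
  [0.07,-0.125,0,0,0,0],
  [0.07,-0.125,0,0,0,0],
  [0,0,0.09,0,0,0],
  [0,0,0.09,0,0,0],
  [0,0,0,0,0,0],
])

```text
t: 18.35
ee_pos: [0.5553, -0.0853, 0.1604]
orientation: [-3.141, 0.003, 0.063]
contact_force: [0.7, 0.5, -0.4]
grip_width: -0.0003
```

Run:
```python
from cell import env
import cv2,numpy as np
f=env.grab_frame("wrist");np.savez("w11.npz",**f);cv2.imwrite("pics/w11.png",f["img"])
cv2.imwrite("pics/w11z.png",cv2.resize(f["img"][120:280,240:440],None,fx=3.7,fy=3.7,interpolation=cv2.INTER_CUBIC))
s=env.get_state();print(s["ee_pos"],s["t"],f["fx"],f["pose"].round(3).tolist())
```

```text
[ 0.55575367 -0.08557378  0.1617436 ] 18.4 309.70691628693146 [[0.998, -0.063, -0.013, 0.551], [0.064, 0.96, 0.271, -0.016], [-0.004, -0.271, 0.962, 0.284], [0.0, 0.0, 0.0, 1.0]]
```

View pics/w11.png

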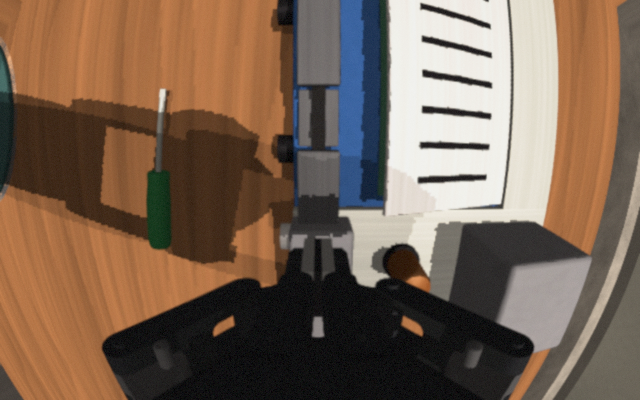

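View pics/w11z.png

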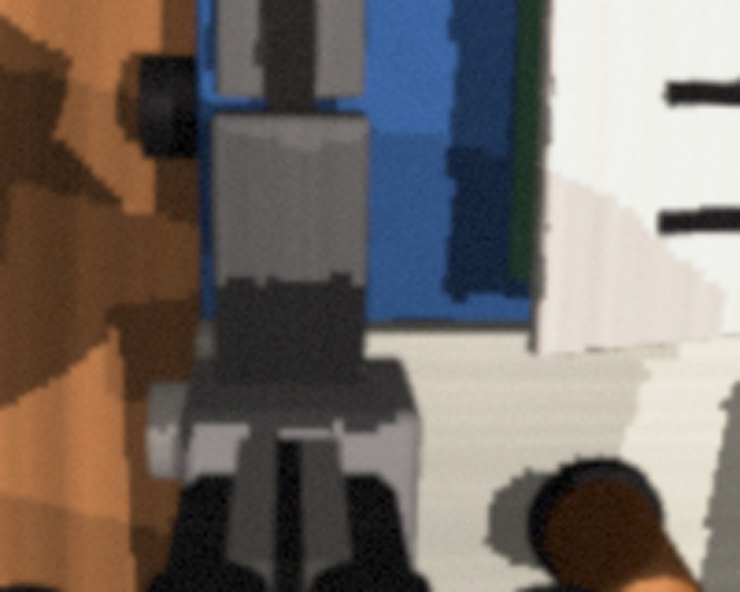

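Run:
```python
import numpy as np
from h import *
for n in ("scene0","s2","s3","s4","s5","s6","s7","s8","s9","s10"):
    q=np.load(n+".npz");q={k:q[k] for k in q}
    vv,uu=np.mgrid[150:220,280:360]
    A=np.array([pt(q,u,v) for u,v in zip(uu.ravel(),vv.ravel())])
    cx=.5509-.0618*A[:,1]
    for lo,hi in((.045,.105),(.02,.05),(-.09,-.05)):
        k=(abs(A[:,0]-cx)<.010)&(A[:,1]>lo)&(A[:,1]<hi)&(A[:,2]>.055)&(A[:,2]<.078)
        print(n,lo,k.sum(),np.median(A[k,2]).round(4),end=' | ')
    k=(abs(A[:,0]-cx)<.013)&(A[:,1]>-.036)&(A[:,1]<-.002)&(A[:,2]>.044)&(A[:,2]<.064)
    print("notch",k.sum(),np.median(A[k,2]).round(4))
```

```text
scene0 0.045 82 0.0696 | scene0 0.02 43 0.07 | scene0 -0.09 56 0.0696 | notch 80 0.0575
s2 0.045 82 0.0699 | s2 0.02 48 0.0701 | s2 -0.09 52 0.0698 | notch 75 0.0575
s3 0.045 95 0.0682 | s3 0.02 42 0.0681 | s3 -0.09 57 0.068 | notch 70 0.0577
s4 0.045 77 0.0671 | s4 0.02 47 0.0666 | s4 -0.09 50 0.067 | notch 79 0.0578
s5 0.045 78 0.0699 | s5 0.02 46 0.0698 | s5 -0.09 54 0.07 | notch 64 0.0577
s6 0.045 83 0.0699 | s6 0.02 47 0.0699 | s6 -0.09 51 0.0701 | notch 49 0.0578
s7 0.045 82 0.0698 | s7 0.02 37 0.07 | s7 -0.09 51 0.0698 | notch 51 0.0542
s8 0.045 81 0.0699 | s8 0.02 33 0.0698 | s8 -0.09 55 0.0698 | notch 34 0.0583
s9 0.045 86 0.0699 | s9 0.02 33 0.0697 | s9 -0.09 56 0.0697 | notch 34 0.0575
s10 0.045 88 0.0699 | s10 0.02 46 0.0698 | s10 -0.09 51 0.0701 | notch 53 0.0544
```

The band is a spine under the strip that shows now the plate is down. The depth data show the strip sank about 2–3 mm during the slide, sprang back in the notch and was not pressed afterwards. I overpressed the plate's stop slightly and it rebounded about 1 mm, so I'll press it again gently to full travel.

Call:
move_arm([
  [0,-0.09,0,0,0,0],
  [0,-0.09,0,0,0,0],
  [0,-0.088,0,0,0,0],
  [0,0,0,0,0,0],
  [0,0,0.08,0,0,0],
  [0,0,0.08,0,0,0],
  [0,0,0.04,0,0,0],
  [0,0,0,0,0,0],
])

```text
t: 19.4
ee_pos: [0.5513, -0.0191, 0.1106]
orientation: [-3.141, 0.002, 0.062]
contact_force: [0.8, 0.5, -0.6]
grip_width: 0.0001
```

```bash
python3 r.py 3 s12
```

```text
19.55 [ 0.5519 -0.019   0.112 ] [0.0002 0.     0.0004] [ 0.34 -0.24 -0.36] [0.5  0.19 0.13]
```

View pics/s12.png

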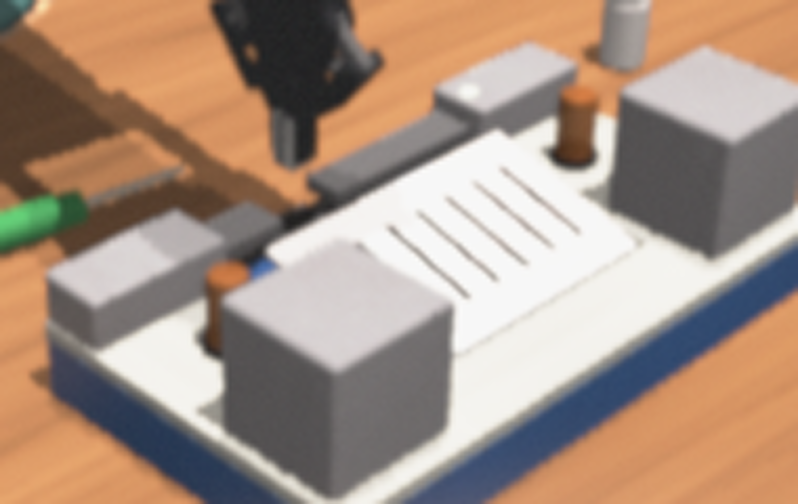

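The finger is above the notch with its y centred, so I'll enter and stop above the plate.

Call:
move_arm([
  [0,0,0.04,0,0,0],
  [0,0,0.04,0,0,0],
  [0,0,0.03,0,0,0],
  [0,0,0.02,0,0,0],
  [0,0,0.02,0,0,0],
  [0,0,0.008,0,0,0],
  [0,0,0,0,0,0],
  [0,0,0,0,0,0],
])

```text
t: 20.55
ee_pos: [0.5519, -0.0189, 0.0726]
orientation: [3.142, -0.0, 0.063]
contact_force: [-0.1, 0.8, -0.2]
grip_width: 0.0002
```

```bash
python3 r.py 3 s13;python3 tilt.py
```

```text
20.7 [ 0.5519 -0.0189  0.0725] [0. 0. 0.] [ 0.17 -0.41 -0.05] [0.15 0.6  0.45]
20.7 0.2623
20.75 0.2617
20.8 0.2639
```

Call:
move_arm([
  [0,0,0.003,0,0,0],
  [0,0,0.003,0,0,0],
  [0,0,0.002,0,0,0],
  [0,0,0.002,0,0,0],
  [0,0,0.002,0,0,0],
  [0,0,0.002,0,0,0],
  [0,0,0,0,0,0],
  [0,0,0,0,0,0],
])

```text
t: 21.85
ee_pos: [0.5519, -0.0189, 0.0693]
orientation: [3.142, -0.0, 0.063]
contact_force: [-3.9, 1.1, 6.1]
grip_width: -0.0
```

```bash
python3 r.py 3 s14;python3 tilt.py
```

```text
22.0 [ 0.5518 -0.0189  0.0693] [0. 0. 0.] [-4.02 -0.22  5.81] [0.45 0.39 0.3 ]
22.0 0.284
22.05 0.2848
22.1 0.2834
```

Call:
move_arm([
  [0,0,0.001,0,0,0],
  [0,0,0,0,0,0],
  [0,0,0,0,0,0],
  [0,0,0,0,0,0],
  [0,0,0.001,0,0,0],
  [0,0,0,0,0,0],
  [0,0,0,0,0,0],
  [0,0,0,0,0,0],
])

```text
t: 23.15
ee_pos: [0.5527, -0.019, 0.0701]
orientation: [3.141, -0.002, 0.063]
contact_force: [-14.7, -0.1, 43.1]
grip_width: 0.0002
```

```bash
python3 r.py 3 s15;python3 tilt.py
```

```text
23.3 [ 0.5527 -0.019   0.0701] [0.     0.     0.0001] [ 0.82  0.18 10.23] [0.65 0.48 6.48]
23.3 0.2411
23.35 0.3155
23.4 0.2262
```

At the stop the contact chatters: the hatch tilt oscillates between 0.23 and 0.315 rad. I'll back off to calm it, then press to just touch full travel (TCP z ≈ 0.0691, which was stable before).

Call:
move_arm([
  [0,0,-0.012,0,0,0],
  [0,0,0,0,0,0],
  [0,0,0.004,0,0,0],
  [0,0,0.003,0,0,0],
  [0,0,0.002,0,0,0],
  [0,0,0.001,0,0,0],
  [0,0,0.0008,0,0,0],
  [0,0,0,0,0,0],
])

```text
t: 24.45
ee_pos: [0.5526, -0.019, 0.07]
orientation: [3.141, -0.002, 0.063]
contact_force: [-0.1, -0.4, 19.2]
grip_width: -0.0001
```

```bash
python3 r.py 3 s16;python3 tilt.py
```

```text
24.6 [ 0.5526 -0.019   0.0701] [0. 0. 0.] [-4.69  0.03 15.66] [ 6.82  0.03 19.46]
24.6 0.2668
24.65 0.2952
24.7 0.2226
```

The push of −x and up on the tool suggests the rising hatch edge may be touching the gripper's side linkage, which spreads along x. I'll lift out, turn the hand 90° so the linkage lies along the strip, and finish the press that way.

Call:
move_arm([
  [0,0,-0.008,0,0,0],
  [0,0,-0.03,0,0,0],
  [0,0,-0.08,0,0,0],
  [0,0,-0.1,0,0,0],
  [0,0,0,0,0,-0.058],
  [0,0,0,0,0,-0.058],
  [0,0,0,0,0,-0.058],
  [0,0,0,0,0,-0.058],
])

```text
t: 25.75
ee_pos: [0.552, -0.0189, 0.1244]
orientation: [3.141, -0.001, 0.797]
contact_force: [-0.5, -0.1, -0.4]
grip_width: -0.0001
```

Call:
move_arm([
  [0,0,0,0,0,-0.058],
  [0,0,0,0,0,-0.058],
  [0,0,0,0,0,-0.058],
  [0,0,0,0,0,-0.058],
  [0,0,0,0,0,-0.036],
  [0,0,0,0,0,0],
  [0,0,0,0,0,0],
  [0,0,0,0,0,0],
])

```text
t: 26.75
ee_pos: [0.5518, -0.0189, 0.1233]
orientation: [3.141, 0.0, 1.632]
contact_force: [-1.0, 0.3, 0.7]
grip_width: 0.0002
```

```bash
python3 r.py 3 s17;python3 tilt.py; python3 -c "
from cell import env
s=env.get_state();print(s['orientation'],s['joints'].round(3))"
```

```text
26.9 [ 0.5518 -0.0189  0.1232] [0. 0. 0.] [ 0.03 -0.07 -0.3 ] [0.13 0.15 0.23]
26.9 0.2666
26.95 0.2646
27.0 0.267
[-3.14149447e+00 -5.10906785e-06  1.63294807e+00] [-0.08  -0.089  1.857 -0.     1.373 -1.713]
```

View pics/s17.png

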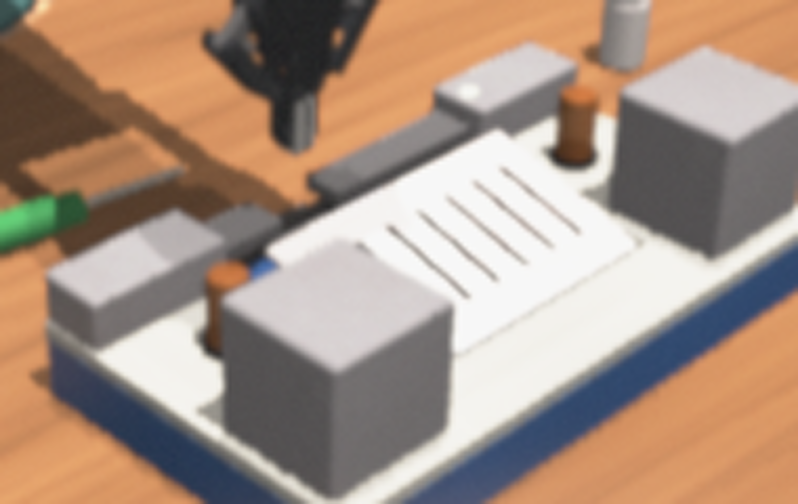

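Call:
move_arm([
  [0,0,0.04,0,0,0],
  [0,0,0.04,0,0,0],
  [0,0,0.04,0,0,0],
  [0,0,0.03,0,0,0],
  [0,0,0.03,0,0,0],
  [0,0,0.016,0,0,0],
  [0,0,0.006,0,0,0],
  [0,0,0,0,0,0],
])

```text
t: 28.05
ee_pos: [0.5518, -0.0189, 0.0727]
orientation: [3.141, 0.0, 1.633]
contact_force: [0.7, 0.1, 0.3]
grip_width: 0.0
```

```bash
python3 r.py 3 s18
```

```text
28.2 [ 0.5519 -0.0189  0.0729] [0. 0. 0.] [ 0.04 -0.89  0.25] [0.21 0.51 0.63]
```

Call:
move_arm([
  [0,0,0.003,0,0,0],
  [0,0,0.003,0,0,0],
  [0,0,0.002,0,0,0],
  [0,0,0.002,0,0,0],
  [0,0,0.002,0,0,0],
  [0,0,0.002,0,0,0],
  [0,0,0,0,0,0],
  [0,0,0,0,0,0],
])

```text
t: 29.2
ee_pos: [0.5518, -0.0189, 0.0696]
orientation: [-3.142, 0.0, 1.633]
contact_force: [-3.9, 0.2, 6.5]
grip_width: 0.0
```

```bash
python3 r.py 3 s19;python3 tilt.py
```

```text
29.35 [ 0.5518 -0.0189  0.0696] [0. 0. 0.] [-3.87 -0.33  6.41] [0.44 0.1  0.05]
29.35 0.2742
29.4 0.2735
29.45 0.2714
```

Call:
move_arm([
  [0,0,0.001,0,0,0],
  [0,0,0,0,0,0],
  [0,0,0.001,0,0,0],
  [0,0,0,0,0,0],
  [0,0,0,0,0,0],
  [0,0,0,0,0,0],
  [0,0,0,0,0,0],
  [0,0,0,0,0,0],
])

```text
t: 30.5
ee_pos: [0.5519, -0.0189, 0.0691]
orientation: [3.141, 0.0, 1.633]
contact_force: [-3.1, -0.2, 6.2]
grip_width: -0.0
```

```bash
python3 r.py 2 s20;python3 tilt.py
```

```text
30.6 [ 0.5519 -0.0189  0.0691] [0. 0. 0.] [-3.   -0.1   5.86] [0.26 0.32 0.13]
30.6 0.2918
30.65 0.2936
30.7 0.2922
```

Call:
move_arm([
  [0,0,0.0005,0,0,0],
  [0,0,0,0,0,0],
  [0,0,0,0,0,0],
  [0,0,0,0,0,0],
  [0,0,0,0,0,0],
  [0,0,0,0,0,0],
  [0,0,0,0,0,0],
  [0,0,0,0,0,0],
])

```text
t: 31.75
ee_pos: [0.5519, -0.0189, 0.0691]
orientation: [3.141, 0.0, 1.633]
contact_force: [-4.0, -0.5, 7.2]
grip_width: -0.0003
```

```bash
python3 r.py 2 s21;python3 tilt.py
```

```text
31.85 [ 0.5519 -0.0189  0.0691] [0. 0. 0.] [-4.61  0.08  7.76] [0.3  0.32 0.1 ]
31.85 0.2927
31.9 0.2945
31.95 0.293
```

The press is stable at tilt 0.294, about 98% of full travel. The force is rising with no further movement, so I'll lift off gently.

Call:
move_arm([
  [0,0,-0.002,0,0,0],
  [0,0,-0.004,0,0,0],
  [0,0,-0.01,0,0,0],
  [0,0,-0.04,0,0,0],
  [0,0,-0.08,0,0,0],
  [0,0,-0.1,0,0,0],
  [0,0,-0.1,0,0,0],
  [0,0,-0.1,0,0,0],
])

```text
t: 33.0
ee_pos: [0.5519, -0.0189, 0.18]
orientation: [3.14, 0.0, 1.633]
contact_force: [0.0, -1.1, 1.0]
grip_width: 0.0002
```

```bash
python3 r.py 2 s22;python3 tilt.py
```

```text
33.1 [ 0.5528 -0.019   0.1828] [0.     0.     0.0008] [ 0.2  -0.22  2.42] [0.12 0.06 2.48]
33.1 0.2949
33.15 0.2917
33.2 0.2937
```

Call:
move_arm([
  [0,-0.08,-0.08,0,0,0],
  [0,-0.1,-0.08,0,0,0],
  [0,-0.1,0,0,0,0],
  [0,-0.1,0,0,0,0],
  [0,0,0,0,0,0],
  [0,0,0,0,0,0],
  [0,0,0,0,0,0],
  [0,0,0,0,0,0],
])

```text
t: 34.25
ee_pos: [0.4572, -0.0248, 0.2172]
orientation: [-3.141, -0.0, 1.633]
contact_force: [-0.7, -0.6, 0.4]
grip_width: 0.0001
```

```bash
python3 r.py 2 s23;python3 tilt.py
python3 - <<'E'
import numpy as np,cv2
a=np.load("scene0.npz")["img"];b=np.load("s23.npz")["img"]
cv2.imwrite("pics/full23.png",b)
def c(i,box,f):
  x0,y0,x1,y1=box;h=cv2.cvtColor(i[y0:y1,x0:x1],cv2.COLOR_BGR2HSV).astype(int);y,x=np.nonzero(f(h[...,0],h[...,1],h[...,2]));return (x.mean()+x0).round(2),(y.mean()+y0).round(2),len(x)
for n,box,f in(("spool",(130,230,185,285),lambda H,S,V:(H>20)&(H<36)&(S>150)&(V>100)),("drv",(225,185,290,215),lambda H,S,V:(H>40)&(H<85)&(S>80)),("cap",(378,140,402,170),lambda H,S,V:(S<50)&(V>110))):
  print(n,c(a,box,f),c(b,box,f))
E
```

```text
34.35 [ 0.4572 -0.0248  0.2173] [0. 0. 0.] [-0.69  0.19 -0.09] [0.84 0.65 0.29]
34.35 0.2941
34.4 0.293
34.45 0.2961
spool (np.float64(157.08), np.float64(265.35), 48) (np.float64(156.93), np.float64(266.11), 46)
drv (np.float64(245.96), np.float64(202.74), 237) (np.float64(246.18), np.float64(202.26), 260)
cap (np.float64(389.7), np.float64(156.03), 244) (np.float64(389.73), np.float64(156.02), 245)
```

View pics/full23.png

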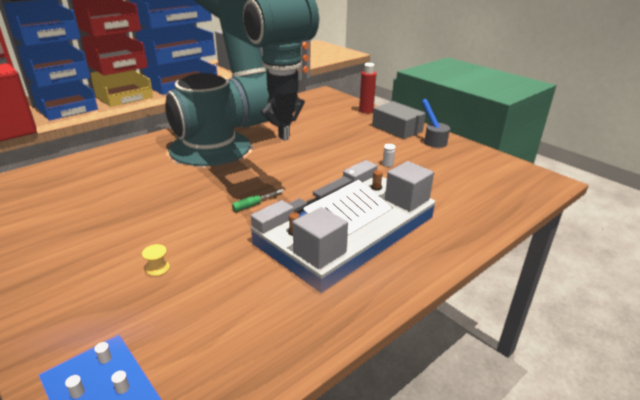

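The hatch stays up at (345,205) and the hand is clear of everything at (285,110). The spool at (157,265), the screwdriver at (246,202) and the capacitor at (390,156) are where they were.

```bash
python3 -c "
from cell import env
print(env.hand_in())"
```

```text
the job is handed in; nothing more can be done
None
```

The hatch popped up and stays up, the hand is clear, and the job is handed in at about 34.5 s of the 48 s.

**What I did:** I touched the strip just right of the white dot and slid right, pressing it about 2–3 mm. At the notch the force fell to about zero and the strip sprang back to rest. I then pressed the plate in the notch down and lifted straight out.

**Last checks:**
- **Hatch:** the tilt holds steady at about 0.294 rad after the finger left, against 0.30 expected at full travel. That puts the plate about 0.2 mm short of full travel, within measurement error.
- **Strip:** it was at its rest height whenever I measured it during the first press and right after it. I did not measure it again during the second and third presses.
- **Loose things:** the capacitor, spool and screwdriver are within 1 pixel of where they were at the start.
- **Wrist force:** about zero.

**What went wrong:** The first press went slightly past the plate's stop. It chattered, and the plate rebounded about 1 mm, leaving the tilt at about 0.263 rad. A second press chattered the same way, with one upward force reading of 43 N at the wrist. I took that as fingertip load on the plate. I suspected the gripper was touching the hatch, so I turned the hand 90°. The sideways force stayed the same, so the gripper was probably not the cause. The third press was gentle and held.

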